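# Change over the roller lane between repair and test bench

### The job

Change over the roller lane: first lift the empty black tray away from the stop and stand it upright in the grey crate for empties. Then gently set the long carton down on the rollers at the upper end of the lane, lengthways between the rails, and let go so that it rolls down to the stop by itself; when it has come to rest there, load the short carton the same way, so that it rolls down against the long one. The cartons hold circuit boards, so do not drop or tip them, and leave everything else on the bench where it is.

Things in the scene. Friction and masses are not known exactly. Their poses are not given: they have to be found in the camera images.
- lane: Gravity roller lane, fixed on the bench: 15 free-turning aluminium rollers (diameter 20, spaced 26) between two side rails on legs, 416 long, 130 wide over the feet. Origin on the bench under its middle; x level, pointing downhill to the stop; y across. Slope 0.105 rad: roller tops are 85 - 0.1054 x above the bench (106 at the upper end, 65 at the stop). Rails 83 apart inside, rising 12 above the rollers.
- stop (a point): Foot of the stop, an upright steel plate (91 wide, rising 34 above the rollers) across the lower end of the lane: middle of its inner face, at the height of the roller tops, 189 from the lane's origin along its x.
- upper_rollers (a point): Middle of the upper part of the lane, at the height of the roller tops, 124 from the lane's origin against its x and 80 from the lane's open upper end. A thing let go on the rollers starts rolling by itself, and a carton let go here reaches the stop in 1 to 2 s.
- tray_mid (a point): The empty tray: an open black plastic tray 110 long (its x) x 64 wide (its y) x 55 high, walls 3 thick, about 0.11 kg. At the start it rests on the rollers against the stop, tilted with the lane. This point is its centre, 27.5 above its underside.
- long_carton_mid (a point): The long carton: a closed, taped cardboard box 120 long (its x) x 64 wide (its y) x 70 high, 0.3 to 0.65 kg, standing on the bench. This point is its centre, 35 above its underside.
- short_carton_mid (a point): The short carton: the same kind of box, 85 long (its x) x 64 wide (its y) x 70 high, 0.2 to 0.45 kg, standing on the bench. This point is its centre, 35 above its underside.
- crate: The crate for empties: a low, open grey plastic crate fixed on the bench, 200 (x) x 170 (y) outside, walls 5 thick and 45 high, floor 5 thick. Origin under its centre, on the bench.
- multimeter: Bystander, not to be disturbed: a handheld meter lying flat, 150 x 74 x 34, dark grey with a round dial and a pale display; origin under its centre, x along its length.
- spray_can: Bystander, not to be disturbed: an upright spray can, diameter 58, 150 tall; origin under its centre.
- solder_spool: Bystander, not to be disturbed: an upright metal spool, diameter 54, 45 tall; origin under its centre.
- screwdriver: Bystander, not to be disturbed: a screwdriver lying flat, 160 long; origin under its middle, x towards its tip.
- board: Bystander, not to be disturbed: a green circuit board lying flat, 150 x 130, parts up to 20 high; origin under its centre.
- mug: Bystander, not to be disturbed: a white mug, diameter 80, 92 tall; origin under its centre.
Things that resemble listed ones, but are neither listed nor needed, are in the scene too. Leave any orange or pink look-alike of the part that bears tray_mid alone.

How it is judged:
By the outcome, as a careful person would: the job done as asked, in the order asked, and still so for the second after the job is handed in, with the robot touching nothing.
It also fails if it takes over 64 s, if anything falls off the work surface, if the arm or the gripper's body presses on something with over 40 N, if the wrist force passes 120 N, or if a joint passes its speed limit or range.

### The arm

A 7-joint arm with a two-finger parallel gripper is mounted at the origin on the work surface. World frame = base frame: x ahead of the robot, y to its left, z up, the work surface at z = 0. Lengths are in m, angles in rad, forces in N, time in s.
With the tool pointing down it reaches from about 0.4 to 0.85 m from the base axis. Payload 4.5 kg.
Tool frame: the origin (TCP) lies midway between the tips of the shut fingers; the grasp point (between the pads) lies 19 mm behind it; y points along the fingers, z is the direction in which the jaws open and shut, and the axes are right-handed (so a half turn about y gives the same grasp; the last joint's range is limited). The gripper opens to 88 mm and grips with 3 to 60 N. Pads are 18 mm wide; open, the fingers measure 123 mm over their backs; the gripper's body (75 mm by 187 mm) begins 45 mm behind the grasp point.
Start: joints at [-1.255, 0.689, -0.195, 1.565, 0.157, 0.902, -0.215], TCP at [0.174, 0.6, 0.239] pointing down, gripper open.
Joint ranges: [-3.01, 3.01], [-0.46, 2.08], [-1.47, 1.51], [0.13, 2.56], [-1, 4.14], [0.04, 2.09], [-2.66, 2.66]. Speed limits (rad/s): [2.57, 2.57, 3.14, 3.14, 3.14, 3.14, 3.14].

### API

Orientations are given as a unit quaternion [x, y, z, w].
In Python, from plant import r, snapshot, get_calibration, job, boxes_of gives the robot as it stands. The module is installed in compiled form; this text tells all that it offers.
- The arm moves only by the shell command python3 -m handwheel 'ROWS' [OPENING] [FORCE]. ROWS is JSON, a list that holds one entry, the list of rows, each a list of 6 numbers: the shift along the tool's x, y, z as a fraction of full scale, then the turn, a rotation vector about the tool's x, y, z as a fraction of full scale. In form: [[[x, y, z, wx, wy, wz], ...]]. A call has 1 to 12 rows; each row is the pose to reach, as a shift and turn from the pose commanded when the call began, along the tool's axes at that moment, turning the shorter way round; what a row does not reach only later rows make up. Full scale, the value 1, is 100 cm for a shift and 180 degrees for a turn. A row lasts 1/12 s, in which the tool goes at most 41.7 mm and 7.16 degrees, less where a joint would pass 70% of its speed; a pose out of reach is approached as far as the arm can. A call with a number of a shift or a turn outside -1 to 1 is refused whole. A call with a gripper value outside its range is refused whole. OPENING is the opening, from -1 (shut) to 1 (fully open), set as the call begins (- or left out, the last holds). The fingers move at their own pace and stop on an object; FORCE is the grip in N (left out, the last holds). Time passes only in rows, so rows that repeat a pose let the fingers close. It gives the time, the measured TCP pose, the force and the opening at its end, in the units of the state.
- r.get_state(): the state, without advancing time (a new reading comes with each control period).
- snapshot(name): name is "side" or "top" or "wrist"; returns the picture (400x640x3 uint8, red, green, blue); there is no depth.
- get_calibration(name): a dict with "fx", "fy", "cx", "cy" (pixels), "T" (4x4, takes a point from camera to world coordinates). Camera axes: x right, y down, z forward; pixel columns grow to the right and rows downward; lengths in m; the calibration is good to about 2 mm. The wrist camera is an equidistant fisheye: a pixel r from the principal point sees the ray r / f radians off the axis. A picture is of the moment at which its call begins: read the wrist's pose just before it. get_calibration takes no time and is no camera call; for the wrist camera it gives the pose at the moment of the call.
- job.finish_job(): hands the job in, once; it reports no verdict.
Trained networks look in the newest picture that a camera, given by its name, has taken for a name from the list of things; names that differ only in an ending like _2 or _b are one class to them, and where a whole thing is asked for, a point or a joint stands for the part that bears it (a point fixed in the world has none). Each returns a list of dicts, best first, with "confidence" (0 to 1); they miss things now and then, are a little off and sometimes report something else, mostly with a low value. They report only what shows in the picture. A call takes as long as a camera call. They do not tell look-alikes from the thing itself.
- boxes_of(thing, camera): "bbox" ([left, top, right, bottom] in pixels, round what is visible of it).
The state is a dict: "clock": time; "q": joint angles; "qd": joint speeds; "joint_torque": joint torques, N m; "tool_pos": TCP position; "eef_rot": TCP orientation; "contact_force": force on the tool from outside, world axes, zero at the start; "moment": the same for the moment, N m; "opening": opening from 0.0 (shut) to 1.0 (fully open).
Only numpy, scipy, OpenCV 4.12 (cv2) and the standard library are available. Lean on these libraries where they do the work, as an engineer would, in place of code of your own. Each camera call takes 0.05 s, during which the arm holds its last target. There are 200 camera calls.

## Working session

There is one attempt and no reset: what is moved stays moved. The work goes in short steps, Python scripts to look and compute and a shell command to move; the robot and the scene stay as the last step left them, time stands still between calls to the robot, and variables do not carry over. Pictures are saved under pics/ and viewed, about 8 in all and at most 12, crops included, and the job is handed in when it is done.

```bash
ls; mkdir -p pics; python3 - <<'E'
from plant import r, snapshot, get_calibration, job, boxes_of
import cv2, numpy as np
np.set_printoptions(precision=4,suppress=True)
for c in ["top","side"]:
    im=snapshot(c); cv2.imwrite(f"pics/{c}0.png",im[:,:,::-1])
    k=get_calibration(c); print(c,k["fx"],k["fy"],k["cx"],k["cy"]); print(np.array(k["T"]))
    for t in ["lane","tray_mid","long_carton_mid","short_carton_mid","crate"]:
        print(t,[(np.round(b["bbox"]).tolist(),round(b["confidence"],2)) for b in boxes_of(t,c)])
s=r.get_state();print(s["clock"],s["tool_pos"],s["eef_rot"],s["opening"],s["contact_force"])
E
```

```text
pics
top 453.3150086477733 453.3150086477733 321.5346201478942 200.30232538768038
[[-0.0283 -0.9981  0.055   0.4418]
 [-0.9996  0.0279 -0.0089  0.0535]
 [ 0.0073 -0.0553 -0.9984  1.4877]
 [ 0.      0.      0.      1.    ]]
lane [([229.0, 135.0, 290.0, 271.0], 0.58), ([415.0, 165.0, 484.0, 241.0], 0.52)]
tray_mid [([296.0, 187.0, 329.0, 208.0], 0.87), ([298.0, 247.0, 335.0, 268.0], 0.83)]
long_carton_mid [([348.0, 135.0, 380.0, 178.0], 0.96)]
short_carton_mid [([357.0, 206.0, 386.0, 238.0], 0.9), ([232.0, 135.0, 287.0, 271.0], 0.21)]
crate [([416.0, 167.0, 485.0, 239.0], 0.81), ([178.0, 154.0, 205.0, 193.0], 0.72), ([347.0, 136.0, 382.0, 179.0], 0.34)]
side 482.79737062914523 482.79737062914523 309.82386727962637 198.49328387498517
[[ 0.9952 -0.0352  0.0914  0.4044]
 [-0.0958 -0.5434  0.834  -1.2716]
 [ 0.0203 -0.8388 -0.5441  0.9492]
 [ 0.      0.      0.      1.    ]]
lane [([237.0, 161.0, 360.0, 204.0], 0.65), ([263.0, 274.0, 356.0, 348.0], 0.36)]
tray_mid [([295.0, 197.0, 314.0, 228.0], 0.94), ([318.0, 152.0, 352.0, 172.0], 0.93), ([237.0, 199.0, 261.0, 233.0], 0.72)]
long_carton_mid [([327.0, 220.0, 370.0, 255.0], 0.7), ([379.0, 208.0, 402.0, 258.0], 0.34), ([211.0, 260.0, 256.0, 305.0], 0.28)]
short_carton_mid [([267.0, 225.0, 300.0, 262.0], 0.56)]
crate [([263.0, 274.0, 358.0, 348.0], 0.76)]
0.6 [0.1738 0.6004 0.2388] [-0.7001  0.0993 -0.0993  0.7001] 1.0019014698966677 [-0.5208 -0.8345 -0.1307]
```

```bash
python3 - <<'E'
import cv2
a=cv2.imread("pics/top0.png")[90:330,120:520]
cv2.imwrite("pics/top0c.png",cv2.resize(a,None,fx=2,fy=2,interpolation=cv2.INTER_CUBIC))
b=cv2.imread("pics/side0.png")[130:380,120:520]
cv2.imwrite("pics/side0c.png",cv2.resize(b,None,fx=2,fy=2,interpolation=cv2.INTER_CUBIC))
E
```

```text
(no output)
```

View pics/top0c.png

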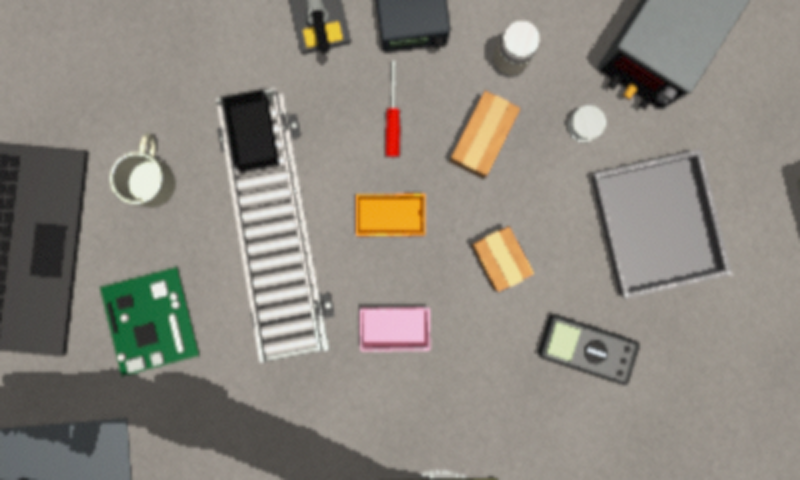

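View pics/side0c.png

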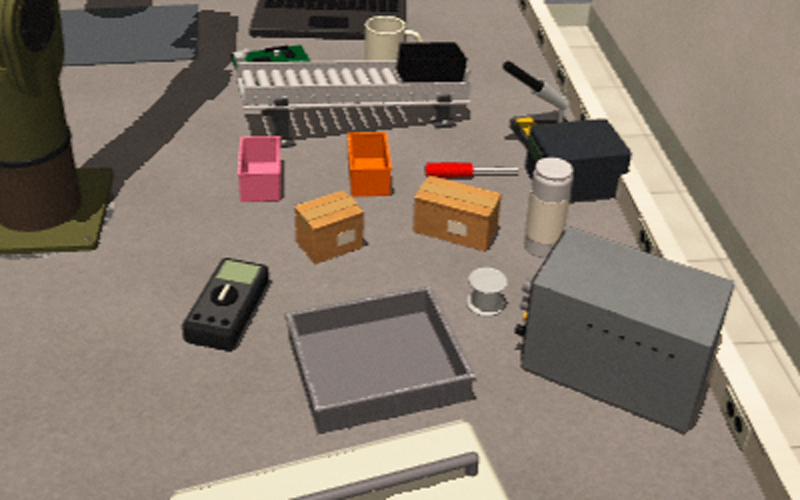

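Top view: the black tray lies at the stop, at crop (250,130), and the lane's upper end is at (295,355). The long carton is at (485,133), the short carton at (503,258) and the crate at (660,225). The orange and pink trays are the look-alikes. Next I fit the poses.

```bash
cat > h.py <<'E'
from plant import r, snapshot, get_calibration, job, boxes_of
import cv2, numpy as np
from scipy.optimize import minimize, least_squares
from scipy.spatial.transform import Rotation as R
np.set_printoptions(precision=4,suppress=True)
def proj(P,k):
    T=np.linalg.inv(np.array(k["T"])); p=np.atleast_2d(P)@T[:3,:3].T+T[:3,3]
    return np.c_[k["fx"]*p[:,0]/p[:,2]+k["cx"],k["fy"]*p[:,1]/p[:,2]+k["cy"]]
def back(uv,z,k):
    T=np.array(k["T"]); uv=np.atleast_2d(uv)
    d=np.c_[(uv[:,0]-k["cx"])/k["fx"],(uv[:,1]-k["cy"])/k["fy"],np.ones(len(uv))]@T[:3,:3].T
    return T[:3,3]+d*((z-T[2,3])/d[:,2])[:,None]
def box(l,w,z0,z1):
    return np.array([[x,y,z] for z in (z0,z1) for x,y in ((-l/2,-w/2),(l/2,-w/2),(l/2,w/2),(-l/2,w/2))])
def place(P,p): c,s=np.cos(p[2]),np.sin(p[2]); return np.c_[P[:,0]*c-P[:,1]*s+p[0],P[:,0]*s+P[:,1]*c+p[1],P[:,2]]
def sil(uv,shape,S=4):
    m=np.zeros((shape[0]*S,shape[1]*S),np.uint8)
    cv2.fillConvexPoly(m,cv2.convexHull(((uv+.5)*S*16).astype(np.int32)),255,shift=4)
    return cv2.resize(m,shape[::-1],interpolation=cv2.INTER_AREA)/255.
def fit(P,masks,ks,p0):
    f=lambda p:sum(np.abs(sil(proj(place(P,p),k),m.shape)-m).sum()/m.sum() for m,k in zip(masks,ks))
    return min((minimize(f,np.array(p0)+[0,0,a],method="Nelder-Mead",options=dict(initial_simplex=np.array(p0)+[[.0,0,a],[.01,0,a],[0,.01,a],[0,0,a+.1]])) for a in (-.1,0,.1)),key=lambda o:o.fun)
def go(pos,y,z):
    """rows' values to bring TCP to pos with tool y, z axes given"""
    s=r.get_state(); R0=R.from_quat(s["eef_rot"]); p0=np.array(s["tool_pos"])
    y=np.array(y,float)/np.linalg.norm(y); best=None
    for sg in (1,-1):
        zz=sg*np.array(z,float); zz-=y*(y@zz); zz/=np.linalg.norm(zz)
        R1=R.from_matrix(np.c_[np.cross(y,zz),y,zz]); w=(R0.inv()*R1).as_rotvec()
        if best is None or np.linalg.norm(w)<np.linalg.norm(best): best=w
    print("shift",R0.inv().apply(np.array(pos)-p0),"turn/pi",best/np.pi,"deg",np.degrees(np.linalg.norm(best)))
E
python3 - <<'E'
from h import *
kt,ks=get_calibration("top"),get_calibration("side")
t,s=cv2.imread("pics/top0.png"),cv2.imread("pics/side0.png")
def cm(im,b):
    m=np.zeros(im.shape[:2]); x0,y0,x1,y1=b; h=cv2.cvtColor(im,cv2.COLOR_BGR2HSV)[y0:y1,x0:x1]
    q=((h[...,1]>70)&(h[...,2]>50)).astype(np.uint8); q=cv2.morphologyEx(q,cv2.MORPH_CLOSE,np.ones((5,5),np.uint8))
    m[y0:y1,x0:x1]=q; return m
q2=lambda c:np.array(c)/2+[120,90]
ov=t.copy()
for n,L,bt,bs,c,ax in [("long",.12,(340,130,386,185),(322,216,374,260),(485,133),((468,168),(503,99))),("short",.085,(350,200,392,242),(264,222,304,264),(503,258),((490,232),(517,284)))]:
    p=back(q2(c),.07,kt)[0]; a=back(q2(ax),.07,kt); d=a[1]-a[0]; p0=[p[0],p[1],np.arctan2(d[1],d[0])]
    mt,ms=cm(t,bt),cm(s,bs)
    for mm,kk in (([mt],[kt]),([mt,ms],[kt,ks])):
        o=fit(box(L,.064,0,.07),mm,kk,p0); print(n,p0,o.x,round(o.fun,3))
    o=fit(box(L,.064,0,.07),[mt],[kt],p0)
    for i in (0,4): cv2.polylines(ov,[(proj(place(box(L,.064,0,.07),o.x),kt)[i:i+4]*16).astype(np.int32)],True,(0,0,255),1,shift=4)
# lane from corners of rail ends at rail tops
c=q2([(218,98),(280,89),(327,350),(262,361)]); 
zs=[.065+.012,.065+.012,.106+.012,.106+.012]
P=np.array([back(u,z,kt)[0] for u,z in zip(c,zs)]); print("lane corners",P)
d=(P[0]+P[1]-P[2]-P[3])/2; yaw=np.arctan2(d[1],d[0]); ctr=P.mean(0); print("lane ctr",ctr,"yaw",yaw,"len",np.linalg.norm(d[:2]),"wid",np.linalg.norm((P[0]-P[1])),np.linalg.norm((P[2]-P[3])))
c=back(q2([(588,172),(698,152),(731,272),(624,296)]),.045,kt); print("crate",c,c.mean(0),np.linalg.norm(np.diff(c,axis=0),axis=1)); d=c[1]-c[0]; e=c[0]-c[3]
print("yaws",np.arctan2(d[1],d[0]),np.arctan2(e[1],e[0]))
E
```

```text
long [np.float64(0.6545588631558513), np.float64(-0.09211556547293973), np.float64(-0.4990596703661359)] [ 0.6588 -0.0921 -0.4969] 0.053
long [np.float64(0.6545588631558513), np.float64(-0.09211556547293973), np.float64(-0.4990596703661359)] [ 0.6571 -0.091  -0.495 ] 0.167
short [np.float64(0.45706453738149977), np.float64(-0.11371260891285201), np.float64(-2.695184447525661)] [ 0.4581 -0.1138 -2.6984] 0.049
short [np.float64(0.45706453738149977), np.float64(-0.11371260891285201), np.float64(-2.695184447525661)] [ 0.4577 -0.1136 -2.6975] 0.188
lane corners [[0.7201 0.3255 0.077 ]
 [0.7318 0.2281 0.077 ]
 [0.3262 0.1609 0.118 ]
 [0.3126 0.2586 0.118 ]]
lane ctr [0.5227 0.2433 0.0975] yaw 0.16355063401116413 len 0.4120662751558906 wid 0.0980638301024532 0.09863344030192985
crate [[ 0.591  -0.2575  0.045 ]
 [ 0.6183 -0.4355  0.045 ]
 [ 0.4248 -0.4793  0.045 ]
 [ 0.3916 -0.307   0.045 ]] [ 0.5064 -0.3698  0.045 ] [0.18   0.1984 0.1755]
yaws -1.4183481242781837 0.2430262466068471
```

```bash
cat > pts.py <<'E'
from h import *
S=0.105
lane=np.array([.5227,.2433,.1636])
def tilt(P): c,s=np.cos(S),np.sin(S); return np.c_[P[:,0]*c+P[:,2]*s,P[:,1],-P[:,0]*s+P[:,2]*c]
def rail(y,z=.012):  # line along lane at lateral y, z above rollers
    return tilt(np.array([[-.208,y,z],[.208,y,z]]))+[0,0,.085]
E
python3 - <<'E'
from pts import *
kt,ks=get_calibration("top"),get_calibration("side")
t,s=cv2.imread("pics/top0.png"),cv2.imread("pics/side0.png")
def dm(im,b,th):
    m=np.zeros(im.shape[:2]); x0,y0,x1,y1=b; q=(im[y0:y1,x0:x1].max(2)<th).astype(np.uint8)
    n,l,st,_=cv2.connectedComponentsWithStats(cv2.morphologyEx(q,cv2.MORPH_CLOSE,np.ones((3,3),np.uint8)))
    m[y0:y1,x0:x1]=l==1+st[1:,4].argmax(); return m
P=tilt(box(.11,.064,-.0275,.0275)); P[:,2]+=.0982
mt=dm(t,(226,130,264,180),80); ms=dm(s,(312,148,358,175),60); print(mt.sum(),ms.sum())
L=lane; p0=place(np.array([[.1372,0,0]]),L)[0]; p0=[p0[0],p0[1],L[2]]
for mm,kk in (([mt],[kt]),([ms],[ks]),([mt,ms],[kt,ks])):
    o=fit(P,mm,kk,p0); d=o.x[:2]-L[:2]; c,sn=np.cos(L[2]),np.sin(L[2]); print(p0,o.x,round(o.fun,3),"lane frame",d[0]*c+d[1]*sn,-d[0]*sn+d[1]*c)
F=6
def show(im,k,x0,y0,x1,y1,name,segs):
    F=min(800//(x1-x0),600//(y1-y0)); a=cv2.resize(im[y0:y1,x0:x1],None,fx=F,fy=F,interpolation=cv2.INTER_CUBIC)
    for sg,col in segs:
        uv=(proj(sg,k)+.5-[x0,y0])*F; cv2.polylines(a,[(uv*16).astype(np.int32)],True,col,1,cv2.LINE_AA,4)
    cv2.imwrite(name,a); return a
segs=[(place(rail(y),L),(0,0,255)) for y in (-.0415,.0415)]+[(place(rail(y),L),(255,0,0)) for y in (-.049,.049)]
segs+=[(place(tilt(np.array([[.189,-.0455,z],[.189,.0455,z]]))+[0,0,.085],L),(0,200,0)) for z in (0.,.034)]
segs+=[(place(P,o.x)[4:],(0,255,255))]
a=show(t,kt,225,128,290,275,"pics/lane_ov.png",segs); b=show(s,ks,230,145,365,205,"pics/lane_ov2.png",segs)
h=max(a.shape[0],b.shape[0]); w=800-a.shape[1]; b=cv2.resize(b,(w,int(b.shape[0]*w/b.shape[1])))
out=np.zeros((h,800,3),np.uint8); out[:a.shape[0],:a.shape[1]]=a; out[:b.shape[0],a.shape[1]:]=b; cv2.imwrite("pics/ov.png",out); print(out.shape)
E
```

```text
865.0 622.0
[np.float64(0.6580680153011047), np.float64(0.2656459265513852), np.float64(0.1636)] [0.6635 0.2727 0.1641] 0.071 lane frame 0.1437405543644461 0.006069394798739011
[np.float64(0.6580680153011047), np.float64(0.2656459265513852), np.float64(0.1636)] [0.6636 0.2789 0.1241] 0.124 lane frame 0.144869042621426 0.012193796097162108
[np.float64(0.6580680153011047), np.float64(0.2656459265513852), np.float64(0.1636)] [0.6634 0.2737 0.1606] 0.232 lane frame 0.14376412559246526 0.007115724048208771
(588, 800, 3)
```

View pics/ov.png

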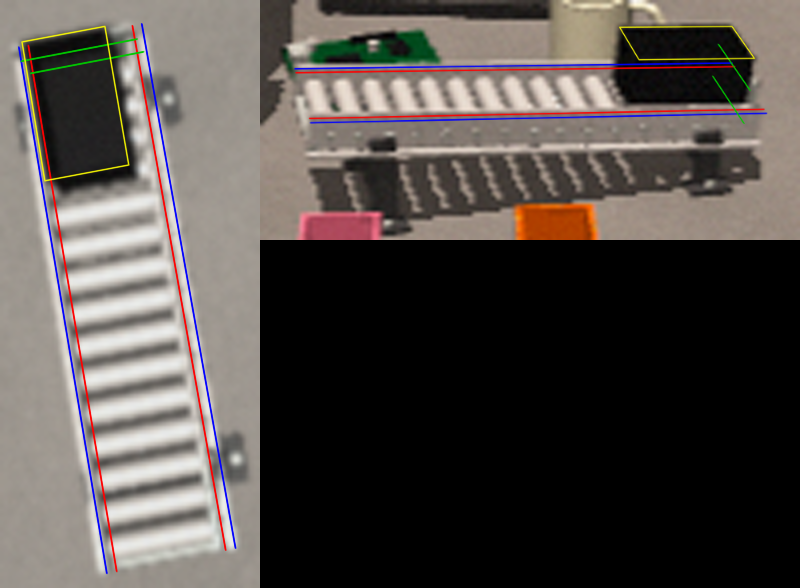

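The lane overlay fits the rails, and the tray sits about 6 mm towards +y of the lane's middle. I'll go above the tray and check it with the wrist camera.

```bash
cat >> pts.py <<'E'
def Lp(x,y,h):
    "point in lane frame: along x (level), lateral y, h = normal height above rollers, x measured along slope"
    return place(tilt(np.array([[x,y,h]]))+[0,0,.085],lane)[0]
c,s_=np.cos(lane[2]),np.sin(lane[2])
LX=np.array([c,s_,0]); LY=np.array([-s_,c,0]); N=np.array([c*np.sin(S),s_*np.sin(S),np.cos(S)])
E
python3 - <<'E'
from pts import *
p=Lp(.137,.006,.15); print(p); go(p,-N,LY)
print(R.from_quat(r.get_state()["eef_rot"]).as_matrix())
k=get_calibration("wrist"); s=r.get_state(); Rt=R.from_quat(s["eef_rot"]).as_matrix(); T=np.array(k["T"]); print("cam in tool",Rt.T@(T[:3,3]-s["tool_pos"]),Rt.T@T[:3,:3],k["fx"],k["cx"],k["cy"])
E
```

```text
[0.6717 0.274  0.2198]
shift [ 0.569   0.0189 -0.1751] turn/pi [-0.0075 -0.1416  0.0329] deg 26.203423975829164
[[ 0.9606 -0.      0.278 ]
 [-0.278   0.0001  0.9606]
 [-0.     -1.      0.0001]]
cam in tool [-0.068  -0.1453  0.0005] [[-0.0001  0.964   0.2659]
 [-0.0001 -0.2659  0.964 ]
 [ 1.      0.0001  0.0002]] 309.70691628693146 315.92927883539 203.43638702876535
```

```bash
python3 -m handwheel '[[[0.569,0.019,-0.175,-0.0075,-0.1416,0.033],[0.569,0.019,-0.175,-0.0075,-0.1416,0.033],[0.569,0.019,-0.175,-0.0075,-0.1416,0.033],[0.569,0.019,-0.175,-0.0075,-0.1416,0.033],[0.569,0.019,-0.175,-0.0075,-0.1416,0.033],[0.569,0.019,-0.175,-0.0075,-0.1416,0.033],[0.569,0.019,-0.175,-0.0075,-0.1416,0.033],[0.569,0.019,-0.175,-0.0075,-0.1416,0.033],[0.569,0.019,-0.175,-0.0075,-0.1416,0.033],[0.569,0.019,-0.175,-0.0075,-0.1416,0.033],[0.569,0.019,-0.175,-0.0075,-0.1416,0.033],[0.569,0.019,-0.175,-0.0075,-0.1416,0.033]]]' 1 20
python3 -c "
from pts import *
go(Lp(.137,.006,.15),-N,LY)"
```

```text
clock: 1.6
tool_pos: [0.5934, 0.3248, 0.2229]
eef_rot: [0.707, 0.02, -0.095, -0.701]
contact_force: [-0.2, 0.1, -1.3]
opening: 1.003
shift [ 0.0689 -0.0042 -0.0629] turn/pi [-0.     -0.0001 -0.0001] deg 0.026612844745934398
```

```bash
python3 -m handwheel '[[[0.069,-0.004,-0.063,0,0,0],[0.069,-0.004,-0.063,0,0,0],[0.069,-0.004,-0.063,0,0,0],[0.069,-0.004,-0.063,0,0,0]]]'
python3 - <<'E'
from pts import *
go(Lp(.137,.006,.15),-N,LY)
k=get_calibration("wrist"); im=snapshot("wrist")[:,:,::-1].copy(); cv2.imwrite("pics/w0.png",im)
def pf(P):
    T=np.linalg.inv(np.array(k["T"])); p=P@T[:3,:3].T+T[:3,3]; rr=np.hypot(p[:,0],p[:,1]); th=np.arctan2(rr,p[:,2])
    return np.c_[k["cx"]+k["fx"]*th*p[:,0]/rr,k["cy"]+k["fy"]*th*p[:,1]/rr]
def line(a,b): return a+(b-a)*np.linspace(0,1,30)[:,None]
def poly(P,c): cv2.polylines(im,[(pf(P)*16+8).astype(np.int32)],False,c,1,cv2.LINE_AA,4)
for y,c in ((-.0415,(0,0,255)),(.0415,(0,0,255)),(.049,(255,0,0)),(-.049,(255,0,0))):
    q=place(rail(y),lane); poly(line(q[0],q[1]),c)
for z in (0,.034): poly(line(Lp(.189,-.0455,z),Lp(.189,.0455,z)),(0,255,0))
t=[Lp(.135+a,.006+b,.055) for a,b in ((-.055,-.032),(.055,-.032),(.055,.032),(-.055,.032),(-.055,-.032))]
for a,b in zip(t,t[1:]): poly(line(a,b),(0,255,255))
cv2.imwrite("pics/w0o.png",im)
E
```

```text
clock: 1.93
tool_pos: [0.6737, 0.2705, 0.2182]
eef_rot: [0.708, 0.018, -0.091, -0.7]
contact_force: [-0.2, -0.5, -0.5]
opening: 1.005
shift [-0.0017 -0.0014  0.0038] turn/pi [ 0.0008 -0.0025  0.0003] deg 0.48631563200229105
```

View pics/w0o.png

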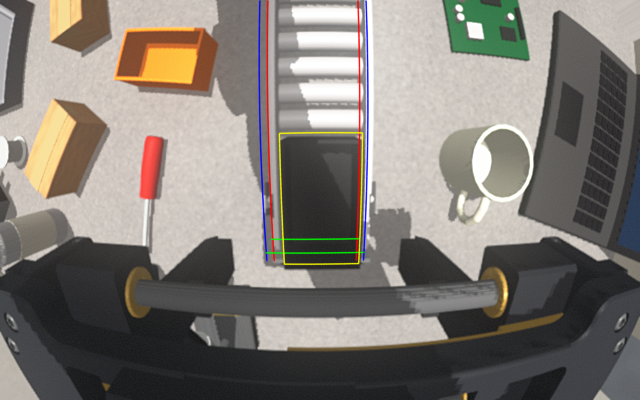

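The wrist overlay matches the tray (281–360, 133–265) and the rails. Now I descend and grip.

```bash
python3 -c "
from pts import *
go(Lp(.135,.006,.024),-N,LY)"
```

```text
shift [-0.0015  0.1248  0.    ] turn/pi [ 0.     -0.0012 -0.0003] deg 0.21395532779155899
```

```bash
python3 -m handwheel '[[[-0.0015,0.04,0,0,0,0],[-0.0015,0.075,0,0,0,0],[-0.0015,0.1,0,0,0,0],[-0.0015,0.117,0,0,0,0],[-0.0015,0.125,0,0,0,0],[-0.0015,0.125,0,0,0,0],[-0.0015,0.125,0,0,0,0]]]'
python3 -m handwheel '[[[0,0,0,0,0,0],[0,0,0,0,0,0],[0,0,0,0,0,0],[0,0,0,0,0,0],[0,0,0,0,0,0],[0,0,0,0,0,0]]]' 0.2 20
python3 -c "
from pts import *
go(Lp(.135,.006,.024),-N,LY)"
```

```text
clock: 2.57
tool_pos: [0.6553, 0.2747, 0.0963]
eef_rot: [0.706, 0.021, -0.095, -0.701]
contact_force: [0.8, 0.5, -1.0]
opening: 1.0
clock: 3.07
tool_pos: [0.6563, 0.2731, 0.0963]
eef_rot: [0.707, 0.021, -0.094, -0.701]
contact_force: [-0.6, -1.2, 5.3]
opening: 0.727
shift [ 0.0002  0.0016 -0.0016] turn/pi [-0.     -0.0002  0.0003] deg 0.0652903153255073
```

Gripped: opening 0.727 is 64 mm. Lifting.

```bash
python3 -m handwheel '[[[-0.002,-0.01,0,0,0,0],[-0.005,-0.03,0,0,0,0],[-0.01,-0.06,0,0,0,0],[-0.015,-0.095,0,0,0,0],[-0.015,-0.13,0,0,0,0],[-0.015,-0.16,0,0,0,0]]]'
python3 -c "
from pts import *
a=.21; go([.506,-.37,.25],[0,0,-1],[-np.sin(a),np.cos(a),0])"
```

```text
clock: 3.57
tool_pos: [0.6574, 0.2737, 0.2588]
eef_rot: [0.706, 0.021, -0.095, -0.701]
contact_force: [1.5, -0.1, -0.8]
opening: 0.726
shift [-0.2521  0.0348 -0.6104] turn/pi [-0.0011 -0.0146 -0.0333] deg 6.549033355079693
```

```bash
python3 -m handwheel '[[[-0.007,0.001,-0.017,0,-0.001,-0.002],[-0.02,0.003,-0.05,-0.0001,-0.002,-0.004],[-0.033,0.005,-0.085,-0.0002,-0.003,-0.007],[-0.047,0.007,-0.12,-0.0003,-0.005,-0.01],[-0.062,0.009,-0.155,-0.0004,-0.006,-0.013],[-0.077,0.011,-0.19,-0.0005,-0.007,-0.016],[-0.092,0.013,-0.225,-0.0006,-0.008,-0.019],[-0.107,0.015,-0.26,-0.0007,-0.009,-0.022],[-0.121,0.017,-0.295,-0.0008,-0.01,-0.025],[-0.136,0.019,-0.33,-0.0009,-0.011,-0.028],[-0.151,0.021,-0.365,-0.001,-0.012,-0.031],[-0.165,0.023,-0.4,-0.0011,-0.0146,-0.0333]]]'
python3 -c "
from pts import *
a=.21; go([.506,-.37,.25],[0,0,-1],[-np.sin(a),np.cos(a),0])"
```

```text
clock: 4.57
tool_pos: [0.5571, -0.1498, 0.2509]
eef_rot: [0.704, 0.074, -0.074, -0.703]
contact_force: [0.2, -0.5, -0.9]
opening: 0.725
shift [-0.0959  0.0012 -0.2047] turn/pi [ 0.0003 -0.     -0.0003] deg 0.08135243569922343
```

```bash
python3 -m handwheel '[[[-0.017,0,-0.035,0,0,0],[-0.033,0,-0.07,0,0,0],[-0.05,0,-0.105,0,0,0],[-0.065,0,-0.14,0,0,0],[-0.08,0,-0.17,0,0,0],[-0.09,0,-0.19,0,0,0],[-0.095,0,-0.2,0,0,0],[-0.095,0,-0.2,0,0,0],[-0.095,0,-0.2,0,0,0]]]'
python3 - <<'E'
from pts import *
a=.21; k=get_calibration("wrist"); im=snapshot("wrist")[:,:,::-1]; cv2.imwrite("pics/w1.png",im)
t=snapshot("top")[:,:,::-1]
go([.506,-.37,.032],[0,0,-1],[-np.sin(a),np.cos(a),0])
h=cv2.resize(t[100:280,220:520],(640,384)); cv2.imwrite("pics/c1.png",cv2.resize(np.vstack([im,h]),None,fx=.76,fy=.76))
E
```

```text
clock: 5.32
tool_pos: [0.5075, -0.3622, 0.2508]
eef_rot: [-0.703, -0.074, 0.074, 0.703]
contact_force: [1.0, 0.6, -0.9]
opening: 0.729
shift [-0.0044  0.2191 -0.0088] turn/pi [-0.0002  0.0011  0.0001] deg 0.19902792909704148
```

View pics/c1.png

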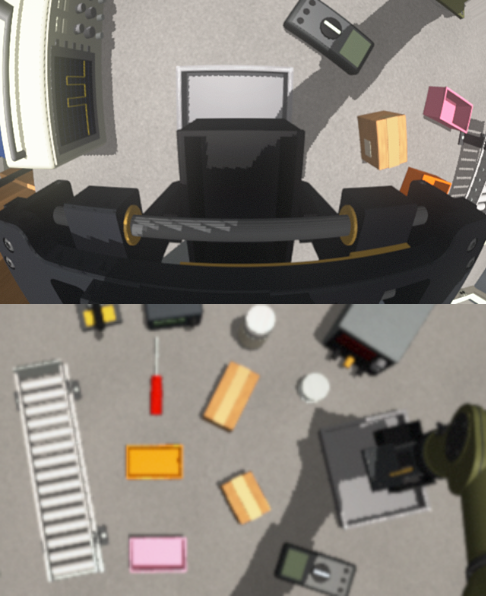

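The wrist and top views show the tray held squarely over the crate, and the lane is clear. Lowering.

```bash
python3 -m handwheel '[[[-0.0044,0.035,-0.009,0,0.001,0],[-0.0044,0.075,-0.009,0,0.001,0],[-0.0044,0.115,-0.009,0,0.001,0],[-0.0044,0.15,-0.009,0,0.001,0],[-0.0044,0.18,-0.009,0,0.001,0],[-0.0044,0.2,-0.009,0,0.001,0],[-0.0044,0.21,-0.009,0,0.001,0],[-0.0044,0.215,-0.009,0,0.001,0],[-0.0044,0.217,-0.009,0,0.001,0],[-0.0044,0.218,-0.009,0,0.001,0]]]'
python3 -m handwheel '[[[0,0.001,0,0,0,0],[0,0.002,0,0,0,0],[0,0.002,0,0,0,0],[0,0.002,0,0,0,0]]]'
```

```text
clock: 6.25
tool_pos: [0.5058, -0.3734, 0.0339]
eef_rot: [0.704, 0.074, -0.073, -0.703]
contact_force: [0.8, -0.2, -0.8]
opening: 0.729
clock: 6.58
tool_pos: [0.5047, -0.374, 0.0315]
eef_rot: [0.704, 0.073, -0.073, -0.703]
contact_force: [-0.3, 0.1, -0.6]
opening: 0.723
```

```bash
python3 -m handwheel '[[[0,0.001,0,0,0,0],[0,0.002,0,0,0,0],[0,0.002,0,0,0,0]]]'
python3 -m handwheel '[[[0,0,0,0,0,0],[0,0,0,0,0,0],[0,0,0,0,0,0],[0,0,0,0,0,0]]]' 1
python3 -m handwheel '[[[0,-0.02,0,0,0,0],[0,-0.06,0,0,0,0],[0,-0.1,0,0,0,0],[0,-0.14,0,0,0,0],[0,-0.18,0,0,0,0],[0,-0.2,0,0,0,0]]]'
python3 -c "
from pts import *
a=-.496; go([.658,-.0915,.23],[0,0,-1],[-np.sin(a),np.cos(a),0])"
```

```text
clock: 6.83
tool_pos: [0.5047, -0.3739, 0.03]
eef_rot: [0.704, 0.073, -0.073, -0.703]
contact_force: [-1.8, 0.4, 6.8]
opening: 0.722
clock: 7.17
tool_pos: [0.5045, -0.3737, 0.0287]
eef_rot: [0.704, 0.073, -0.073, -0.703]
contact_force: [-0.1, 0.7, 0.2]
opening: 0.988
clock: 7.67
tool_pos: [0.5065, -0.3742, 0.2339]
eef_rot: [0.705, 0.075, -0.071, -0.702]
contact_force: [0.1, -0.1, 0.8]
opening: 0.999
shift [0.2061 0.0035 0.2457] turn/pi [0.0012 0.2235 0.002 ] deg 40.234552579696775
```

```bash
python3 -m handwheel '[[[0.206,0.004,0.246,0.0012,0.2235,0.002],[0.206,0.004,0.246,0.0012,0.2235,0.002],[0.206,0.004,0.246,0.0012,0.2235,0.002],[0.206,0.004,0.246,0.0012,0.2235,0.002],[0.206,0.004,0.246,0.0012,0.2235,0.002],[0.206,0.004,0.246,0.0012,0.2235,0.002],[0.206,0.004,0.246,0.0012,0.2235,0.002],[0.206,0.004,0.246,0.0012,0.2235,0.002],[0.206,0.004,0.246,0.0012,0.2235,0.002],[0.206,0.004,0.246,0.0012,0.2235,0.002]]]' 1 30
cat >> pts.py <<'E'
def pf(P,k):
    T=np.linalg.inv(np.array(k["T"])); p=P@T[:3,:3].T+T[:3,3]; rr=np.hypot(p[:,0],p[:,1]); th=np.arctan2(rr,p[:,2])
    return np.c_[k["cx"]+k["fx"]*th*p[:,0]/rr,k["cy"]+k["fy"]*th*p[:,1]/rr]
def line(a,b): return a+(b-a)*np.linspace(0,1,30)[:,None]
def poly(im,P,k,c):
    for a,b in zip(P,np.roll(P,-1,0)): cv2.polylines(im,[(pf(line(a,b),k)*16+8).astype(np.int32)],False,c,1,cv2.LINE_AA,4)
E
python3 - <<'E'
from pts import *
a=-.496; k=get_calibration("wrist"); im=snapshot("wrist")[:,:,::-1].copy(); t=snapshot("top")[:,:,::-1]; cv2.imwrite("pics/t2.png",t)
go([.658,-.0915,.025],[0,0,-1],[-np.sin(a),np.cos(a),0])
B=place(box(.12,.064,0,.07),[.658,-.0915,a]); poly(im,B[:4],k,(255,0,0)); poly(im,B[4:],k,(0,0,255))
h=cv2.resize(t[100:280,220:520],(640,384)); cv2.imwrite("pics/c2.png",cv2.resize(np.vstack([im,h]),None,fx=.76,fy=.76))
E
```

```text
clock: 8.5
tool_pos: [0.6563, -0.0873, 0.224]
eef_rot: [-0.685, 0.174, -0.169, 0.687]
contact_force: [0.3, -1.8, 0.6]
opening: 1.002
shift [0.0037 0.199  0.0021] turn/pi [ 0.0006 -0.0003 -0.0023] deg 0.43476299482820585
```

View pics/c2.png

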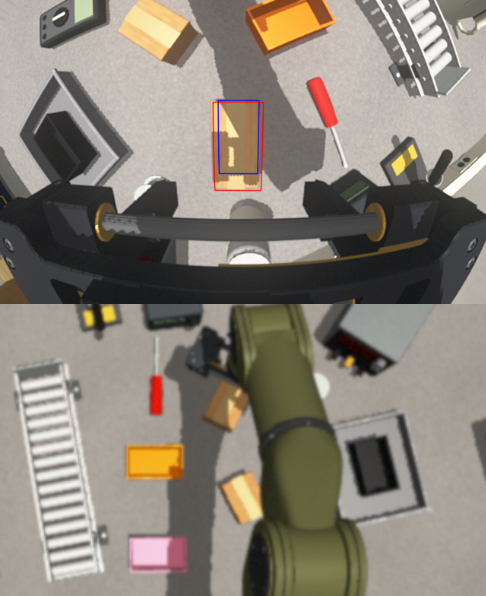

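The tray stands in the crate, and the long-carton overlay matches at (213–263, 100–190). Descending on the long carton.

```bash
python3 -m handwheel '[[[0.004,0.035,0.002,0.0006,0,-0.0023],[0.004,0.07,0.002,0.0006,0,-0.0023],[0.004,0.1,0.002,0.0006,0,-0.0023],[0.004,0.13,0.002,0.0006,0,-0.0023],[0.004,0.155,0.002,0.0006,0,-0.0023],[0.004,0.175,0.002,0.0006,0,-0.0023],[0.004,0.19,0.002,0.0006,0,-0.0023],[0.004,0.199,0.002,0.0006,0,-0.0023],[0.004,0.199,0.002,0.0006,0,-0.0023],[0.004,0.199,0.002,0.0006,0,-0.0023]]]'
python3 -m handwheel '[[[0,0,0,0,0,0],[0,0,0,0,0,0],[0,0,0,0,0,0],[0,0,0,0,0,0],[0,0,0,0,0,0],[0,0,0,0,0,0]]]' 0.2 30
python3 -c "
from pts import *
a=-.496
go([.658,-.0915,.18],[0,0,-1],[-np.sin(a),np.cos(a),0])"
```

```text
clock: 9.43
tool_pos: [0.6593, -0.0908, 0.0258]
eef_rot: [-0.685, 0.173, -0.174, 0.686]
contact_force: [-0.5, -0.7, -0.2]
opening: 0.997
clock: 9.93
tool_pos: [0.6589, -0.092, 0.0264]
eef_rot: [0.686, -0.173, 0.174, -0.685]
contact_force: [-1.7, -3.0, 6.3]
opening: 0.724
shift [-0.0008 -0.1536 -0.0001] turn/pi [ 0.0002 -0.0002  0.0005] deg 0.09477123718549259
```

```bash
python3 -m handwheel '[[[0,-0.005,0,0,0,0],[0,-0.02,0,0,0,0],[0,-0.045,0,0,0,0],[0,-0.075,0,0,0,0],[0,-0.11,0,0,0,0],[0,-0.145,0,0,0,0],[0,-0.18,0,0,0,0],[0,-0.205,0,0,0,0],[0,-0.22,0,0,0,0]]]'
python3 -c "
from pts import *
print(Lp(-.1247,0,.13)); go(Lp(-.1247,0,.13),-N,LY)"
```

```text
clock: 10.68
tool_pos: [0.6603, -0.0892, 0.2501]
eef_rot: [-0.684, 0.171, -0.175, 0.687]
contact_force: [0.7, 0.3, -3.3]
opening: 0.723
[0.4138 0.2253 0.2274]
shift [-0.3664  0.0218  0.1596] turn/pi [-0.0122 -0.2093  0.0343] deg 38.248718038373404
```

```bash
python3 -m handwheel '[[[-0.008,0,0.004,-0.0003,-0.005,0.0008],[-0.026,0.001,0.011,-0.0008,-0.015,0.0025],[-0.055,0.003,0.024,-0.0018,-0.031,0.005],[-0.088,0.005,0.038,-0.003,-0.05,0.008],[-0.121,0.007,0.053,-0.004,-0.069,0.011],[-0.154,0.009,0.067,-0.005,-0.088,0.0145],[-0.187,0.011,0.082,-0.006,-0.107,0.0175],[-0.22,0.013,0.096,-0.0073,-0.126,0.0206],[-0.253,0.015,0.11,-0.0084,-0.145,0.0237],[-0.286,0.017,0.125,-0.0095,-0.163,0.0268],[-0.315,0.019,0.137,-0.0105,-0.18,0.0295],[-0.338,0.02,0.148,-0.0113,-0.194,0.0318]]]'
python3 -c "
from pts import *
print(Lp(-.1247,0,.13)); go(Lp(-.1247,0,.13),-N,LY)"
```

```text
clock: 11.68
tool_pos: [0.428, 0.2031, 0.225]
eef_rot: [0.708, 0.005, -0.08, -0.702]
contact_force: [-0.7, 0.7, -3.1]
opening: 0.725
[0.4138 0.2253 0.2274]
shift [-0.0116 -0.0012  0.0238] turn/pi [-0.001  -0.0133 -0.0005] deg 2.4053494561689175
```

```bash
python3 -m handwheel '[[[-0.007,0,0.013,0,-0.007,0],[-0.011,0,0.021,0,-0.013,0],[-0.011,0,0.021,0,-0.013,0],[-0.011,0,0.021,0,-0.013,0]]]'
python3 - <<'E'
from pts import *
k=get_calibration("wrist"); im=snapshot("wrist")[:,:,::-1].copy(); t=snapshot("top")[:,:,::-1]; cv2.imwrite("pics/t3.png",t)
go(Lp(-.1247,0,.0294),-N,LY)
for y,c in ((-.0415,(0,0,255)),(.0415,(0,0,255)),(.049,(255,0,0)),(-.049,(255,0,0))): poly(im,place(rail(y),lane),k,c)
h=cv2.resize(t[100:280,220:520],(640,384)); cv2.imwrite("pics/c3.png",cv2.resize(np.vstack([im,h]),None,fx=.76,fy=.76))
E
```

```text
clock: 12.02
tool_pos: [0.4193, 0.2194, 0.2265]
eef_rot: [0.707, 0.018, -0.09, -0.702]
contact_force: [0.5, -1.2, -3.7]
opening: 0.723
shift [-0.0053  0.1003  0.0074] turn/pi [-0.0005 -0.0038  0.0007] deg 0.7060635506390325
```

View pics/c3.png

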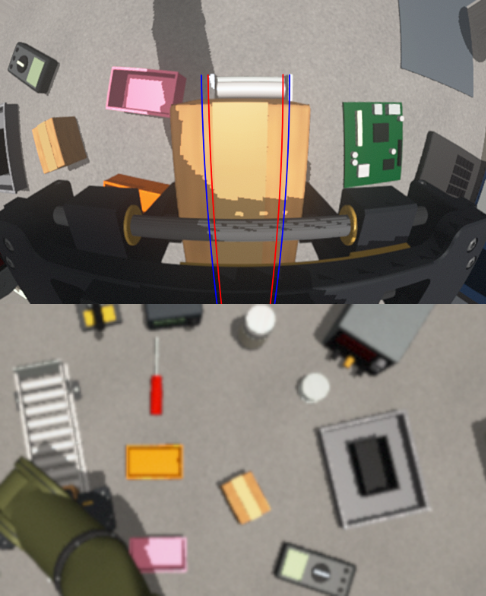

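The wrist view shows the carton in line with the lane. The drawn rails lie a few pixels left of the real ones, so I measure the offset before setting down.

```bash
python3 - <<'E'
from pts import *
k=get_calibration("wrist"); im=snapshot("wrist"); cv2.imwrite("pics/w3.png",im[:,:,::-1]); g=im.mean(2).astype(np.float32)
go(Lp(-.1247,0,.0294),-N,LY)
ys=np.arange(-.066,.067,.002)
for x in (-.185,-.195,-.203):
    q=pf(np.array([Lp(x,y,.012) for y in ys]),k).astype(np.float32)
    v=cv2.remap(g,q[:,0:1],q[:,1:2],cv2.INTER_LINEAR).ravel(); print(x,q[0],q[-1]); print(v.round().astype(int).tolist())
t=cv2.imread("pics/top0.png").mean(2).astype(np.float32); kt=get_calibration("top")
for x in (-.18,-.1,-.05,0.,.05):
    q=[proj(np.array([Lp(x+d,y,.012) for y in ys]),kt).astype(np.float32) for d in np.arange(-.013,.013,.002)]
    v=np.mean([cv2.remap(t,a[:,0:1],a[:,1:2],cv2.INTER_LINEAR).ravel() for a in q],0); print(x,v.round().astype(int).tolist())
E
```

```text
shift [-0.0052  0.1003  0.0073] turn/pi [-0.0006 -0.0038  0.0007] deg 0.7050227281556761
-0.185 [245.9686 124.9221] [399.9246 123.7395]
[106, 106, 103, 103, 101, 105, 105, 104, 104, 104, 108, 105, 120, 152, 152, 152, 116, 118, 203, 209, 210, 210, 210, 209, 209, 211, 210, 211, 210, 211, 210, 211, 212, 211, 211, 211, 211, 212, 212, 212, 212, 211, 212, 211, 212, 211, 212, 212, 212, 213, 212, 211, 212, 212, 213, 170, 102, 158, 251, 245, 185, 175, 175, 179, 178, 178, 176]
-0.195 [245.6055 113.3478] [400.0574 112.2523]
[103, 101, 105, 104, 103, 103, 104, 105, 104, 104, 103, 103, 120, 150, 180, 254, 180, 118, 239, 236, 236, 236, 236, 236, 236, 236, 236, 237, 236, 236, 236, 236, 236, 236, 236, 237, 236, 236, 236, 237, 236, 236, 236, 236, 237, 236, 236, 236, 236, 236, 236, 236, 236, 236, 237, 187, 104, 145, 253, 247, 182, 173, 176, 176, 175, 177, 173]
-0.203 [245.3607 104.1011] [400.109  103.0752]
[95, 99, 102, 104, 101, 98, 101, 102, 102, 102, 102, 105, 117, 244, 251, 253, 186, 133, 221, 227, 228, 227, 227, 227, 226, 227, 227, 226, 227, 227, 226, 226, 226, 226, 225, 225, 226, 227, 224, 225, 
[... 1140 characters left out ...]
152, 152, 153, 153]
0.0 [153, 153, 153, 152, 152, 151, 155, 167, 192, 210, 211, 191, 172, 171, 191, 198, 189, 181, 177, 178, 178, 178, 177, 178, 178, 177, 177, 177, 177, 177, 176, 176, 176, 176, 177, 177, 178, 178, 178, 179, 180, 179, 178, 177, 178, 178, 177, 177, 178, 179, 179, 177, 175, 169, 155, 143, 151, 179, 206, 207, 191, 169, 157, 153, 152, 152, 152]
0.05 [153, 152, 152, 151, 151, 152, 158, 172, 197, 214, 212, 195, 176, 176, 192, 199, 194, 188, 185, 184, 184, 184, 183, 183, 183, 184, 184, 184, 185, 185, 186, 187, 187, 186, 185, 184, 184, 184, 184, 183, 183, 183, 184, 185, 185, 185, 186, 187, 188, 187, 185, 183, 178, 170, 159, 144, 152, 179, 204, 208, 191, 169, 154, 149, 148, 148, 148]
```

Both views put the rail tops at about -36 and +51 mm in my lane frame. The lane's middle is therefore 7.5 mm further towards +y: I had taken the side face of the near rail for its top. I'm correcting the lane pose.

```bash
sed -i 's/^lane=.*/lane=np.array([.5227-.0075*np.sin(.1636),.2433+.0075*np.cos(.1636),.1636])/' pts.py; python3 -c "
from pts import *
go(Lp(-.12,0,.031),-N,LY)"
```

```text
shift [-0.0006  0.0987  0.0149] turn/pi [-0.0006 -0.0038  0.0007] deg 0.7050227281556761
```

```bash
python3 -m handwheel '[[[0,0.01,0.008,-0.0006,-0.004,0.0007],[0,0.03,0.015,-0.0006,-0.004,0.0007],[0,0.05,0.015,-0.0006,-0.004,0.0007],[0,0.068,0.015,-0.0006,-0.004,0.0007],[0,0.082,0.015,-0.0006,-0.004,0.0007],[0,0.09,0.015,-0.0006,-0.004,0.0007],[0,0.095,0.015,-0.0006,-0.004,0.0007],[0,0.098,0.015,-0.0006,-0.004,0.0007],[0,0.0985,0.015,-0.0006,-0.004,0.0007],[0,0.0985,0.015,-0.0006,-0.004,0.0007]]]'
python3 -c "
from pts import *
go(Lp(-.12,0,.0264),-N,LY)"
python3 -m handwheel '[[[0,0.001,0,0,0,0],[0,0.002,0,0,0,0],[0,0.002,0,0,0,0]]]'
```

```text
clock: 13.0
tool_pos: [0.4068, 0.234, 0.129]
eef_rot: [0.706, 0.022, -0.096, -0.701]
contact_force: [-0.5, -0.2, -4.6]
opening: 0.722
shift [-0.0002  0.0052 -0.0022] turn/pi [-0.0004  0.0013  0.0002] deg 0.24539853788272853
clock: 13.25
tool_pos: [0.4064, 0.2338, 0.127]
eef_rot: [0.706, 0.022, -0.096, -0.701]
contact_force: [-0.7, -0.1, -3.1]
opening: 0.725
```

```bash
python3 -m handwheel '[[[0,0.001,0,0,0,0],[0,0.0015,0,0,0,0],[0,0.0015,0,0,0,0]]]'
python3 -m handwheel '[[[0,0.001,0,0,0,0],[0,0.0015,0,0,0,0],[0,0.0015,0,0,0,0]]]'
python3 -c "
from pts import *
go(Lp(-.12,0,.0264),-N,LY)"
```

```text
clock: 13.5
tool_pos: [0.406, 0.2337, 0.1252]
eef_rot: [0.706, 0.022, -0.096, -0.701]
contact_force: [-0.0, 0.2, -3.8]
opening: 0.724
clock: 13.75
tool_pos: [0.4065, 0.2339, 0.1243]
eef_rot: [0.706, 0.023, -0.096, -0.701]
contact_force: [0.7, -0.6, 2.6]
opening: 0.721
shift [-0.0004  0.0005 -0.0021] turn/pi [-0.0003  0.0013  0.0004] deg 0.25341489768315556
```

Contact: the force went from -3.8 to +2.6 N. Release.

```bash
python3 -m handwheel '[[[0,0,0,0,0,0],[0,0,0,0,0,0],[0,0,0,0,0,0],[0,0,0,0,0,0],[0,0,0,0,0,0],[0,0,0,0,0,0],[0,0,0,0,0,0],[0,0,0,0,0,0],[0,0,0,0,0,0],[0,0,0,0,0,0],[0,0,0,0,0,0],[0,0,0,0,0,0]]]' 1
python3 -m handwheel '[[[0,0,0,0,0,0],[0,0,0,0,0,0],[0,0,0,0,0,0],[0,-0.02,0,0,0,0],[0,-0.06,0,0,0,0],[0,-0.09,0,0,0,0],[0,-0.11,0,0,0,0]]]'
python3 - <<'E'
from pts import *
kt=get_calibration("top"); t=snapshot("top")[:,:,::-1].copy(); cv2.imwrite("pics/t4.png",t); k=get_calibration("wrist"); w=snapshot("wrist")[:,:,::-1].copy()
h=cv2.resize(t[100:280,220:520],(640,384)); cv2.imwrite("pics/c4.png",cv2.resize(np.vstack([w,h]),None,fx=.76,fy=.76))
a=-2.6975+np.pi; print(boxes_of("short_carton_mid","top")[:1],boxes_of("long_carton_mid","top")[:2])
go([.458,-.1137,.2],[0,0,-1],[-np.sin(a),np.cos(a),0])
E
```

```text
clock: 14.75
tool_pos: [0.4059, 0.2337, 0.1238]
eef_rot: [0.706, 0.022, -0.096, -0.701]
contact_force: [0.7, -0.4, -0.3]
opening: 0.999
clock: 15.33
tool_pos: [0.4181, 0.2362, 0.2358]
eef_rot: [0.706, 0.023, -0.095, -0.702]
contact_force: [-0.1, -0.5, -0.7]
opening: 1.0
[{'bbox': [359.2, 206.2, 387.6, 239.7], 'confidence': 0.76}] [{'bbox': [232.4, 156.8, 264.1, 202.9], 'confidence': 0.74}]
shift [-0.0144  0.0344 -0.3509] turn/pi [-0.005  -0.088  -0.0331] deg 16.941486899636082
```

View pics/c4.png

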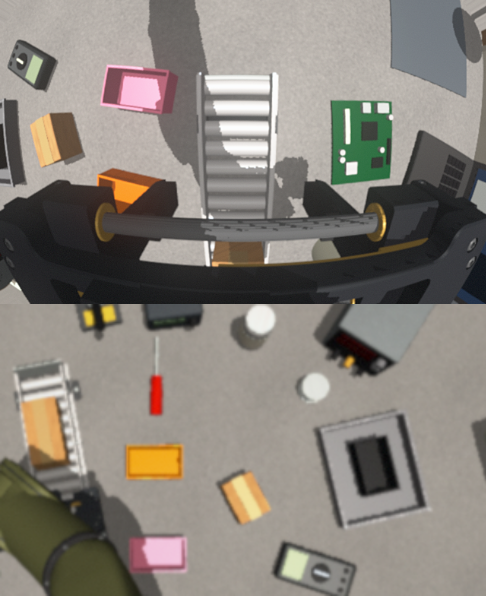

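The long carton is still rolling, at crop (45,430). I go to the short carton and check on the long one from there.

```bash
python3 -m handwheel '[[[-0.014,0.02,-0.351,-0.005,-0.088,-0.033],[-0.014,0.034,-0.351,-0.005,-0.088,-0.033],[-0.014,0.034,-0.351,-0.005,-0.088,-0.033],[-0.014,0.034,-0.351,-0.005,-0.088,-0.033],[-0.014,0.034,-0.351,-0.005,-0.088,-0.033],[-0.014,0.034,-0.351,-0.005,-0.088,-0.033],[-0.014,0.034,-0.351,-0.005,-0.088,-0.033],[-0.014,0.034,-0.351,-0.005,-0.088,-0.033],[-0.014,0.034,-0.351,-0.005,-0.088,-0.033],[-0.014,0.034,-0.351,-0.005,-0.088,-0.033],[-0.014,0.034,-0.351,-0.005,-0.088,-0.033]]]'
python3 - <<'E'
from pts import *
a=-2.6975+np.pi; k=get_calibration("wrist"); im=snapshot("wrist")[:,:,::-1].copy(); t=snapshot("top")[:,:,::-1].copy(); cv2.imwrite("pics/t5.png",t)
print(boxes_of("long_carton_mid","top")[:2]); s=snapshot("side")[:,:,::-1].copy(); cv2.imwrite("pics/s5.png",s)
go([.458,-.1137,.025],[0,0,-1],[-np.sin(a),np.cos(a),0])
B=place(box(.085,.064,0,.07),[.458,-.1137,a]); poly(im,B[:4],k,(255,0,0)); poly(im,B[4:],k,(0,0,255))
x=cv2.resize(t[125:285,215:305],None,fx=3,fy=3,interpolation=cv2.INTER_CUBIC); z=cv2.resize(s[140:220,225:370],None,fx=3,fy=3,interpolation=cv2.INTER_CUBIC)
o=np.zeros((600,720,3),np.uint8); o[:480,:270]=x; o[:240,275:275+435]=z; w=cv2.resize(im,None,fx=.68,fy=.68); o[245:245+272,275:275+435]=w; cv2.imwrite("pics/c5.png",o)
E
```

```text
clock: 16.45
tool_pos: [0.4573, -0.1141, 0.1989]
eef_rot: [-0.689, -0.154, 0.156, 0.691]
contact_force: [1.0, 0.4, -0.1]
opening: 1.0
[{'bbox': [227.5, 132.9, 258.6, 180.2], 'confidence': 0.67}, {'bbox': [434.9, 181.4, 465.9, 220.6], 'confidence': 0.52}]
shift [-0.0012  0.1752 -0.0021] turn/pi [-0.0004  0.0013 -0.0002] deg 0.24506478452480085
```

View pics/c5.png

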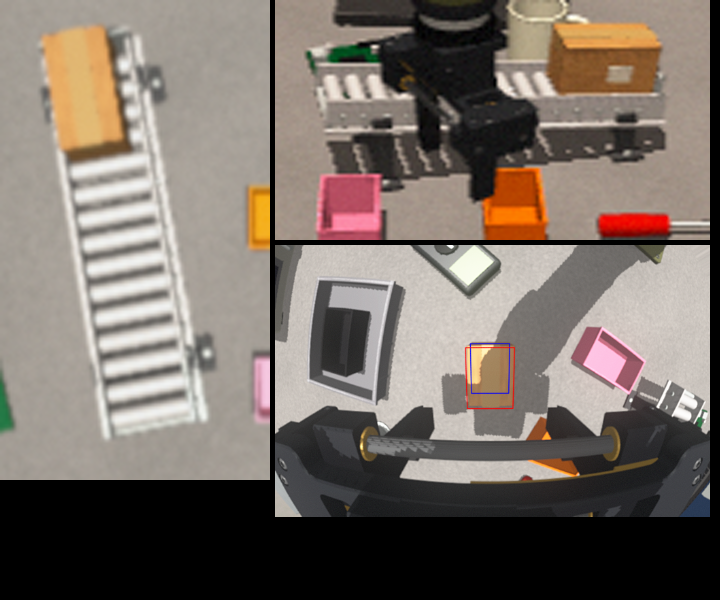

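The long carton stands upright at the stop, and the short-carton overlay fits at (466–514, 344–408). Gripping the short one.

```bash
python3 -m handwheel '[[[-0.001,0.035,-0.002,0,0.0013,0],[-0.001,0.07,-0.002,0,0.0013,0],[-0.001,0.1,-0.002,0,0.0013,0],[-0.001,0.125,-0.002,0,0.0013,0],[-0.001,0.145,-0.002,0,0.0013,0],[-0.001,0.16,-0.002,0,0.0013,0],[-0.001,0.17,-0.002,0,0.0013,0],[-0.001,0.175,-0.002,0,0.0013,0],[-0.001,0.175,-0.002,0,0.0013,0],[-0.001,0.175,-0.002,0,0.0013,0]]]'
python3 -m handwheel '[[[0,0,0,0,0,0],[0,0,0,0,0,0],[0,0,0,0,0,0],[0,0,0,0,0,0],[0,0,0,0,0,0],[0,0,0,0,0,0]]]' 0.2 30
python3 -m handwheel '[[[0,-0.005,0,0,0,0],[0,-0.02,0,0,0,0],[0,-0.045,0,0,0,0],[0,-0.075,0,0,0,0],[0,-0.11,0,0,0,0],[0,-0.145,0,0,0,0],[0,-0.18,0,0,0,0],[0,-0.205,0,0,0,0],[0,-0.22,0,0,0,0]]]'
python3 -c "
from pts import *
print(Lp(-.125,0,.13)); go(Lp(-.125,0,.13),-N,LY)"
```

```text
clock: 17.48
tool_pos: [0.4587, -0.1148, 0.0256]
eef_rot: [-0.69, -0.155, 0.155, 0.69]
contact_force: [-1.2, -0.9, -0.4]
opening: 0.997
clock: 17.98
tool_pos: [0.4584, -0.1151, 0.0258]
eef_rot: [-0.69, -0.155, 0.155, 0.69]
contact_force: [-1.7, 2.2, 6.4]
opening: 0.722
clock: 18.73
tool_pos: [0.4589, -0.1164, 0.2483]
eef_rot: [0.691, 0.155, -0.153, -0.69]
contact_force: [0.0, -0.1, -2.7]
opening: 0.724
[0.4123 0.2327 0.2274]
shift [0.1062 0.0204 0.3358] turn/pi [0.0052 0.0876 0.0338] deg 16.928506115910288
```

```bash
python3 -m handwheel '[[[0.002,0,0.007,0.0001,0.002,0.0007],[0.007,0.001,0.023,0.0004,0.006,0.0023],[0.016,0.003,0.05,0.0008,0.013,0.005],[0.026,0.005,0.084,0.0013,0.022,0.0085],[0.038,0.007,0.12,0.0018,0.031,0.012],[0.049,0.009,0.155,0.0024,0.04,0.0157],[0.06,0.011,0.19,0.003,0.05,0.019],[0.071,0.014,0.225,0.0035,0.059,0.0227],[0.082,0.016,0.26,0.004,0.068,0.026],[0.092,0.018,0.29,0.0045,0.076,0.029],[0.1,0.019,0.315,0.0049,0.082,0.0318],[0.104,0.02,0.33,0.0051,0.086,0.0333]]]'
python3 -m handwheel '[[[0.002,0,0.0045,0.0001,0.0015,0.0005],[0.002,0,0.0045,0.0001,0.0015,0.0005],[0.002,0,0.0045,0.0001,0.0015,0.0005],[0.002,0,0.0045,0.0001,0.0015,0.0005]]]'
python3 -c "
from pts import *
go(Lp(-.125,0,.03),-N,LY)"
```

```text
clock: 19.73
tool_pos: [0.4102, 0.2308, 0.2241]
eef_rot: [0.706, 0.023, -0.099, -0.701]
contact_force: [-0.2, 0.7, -3.6]
opening: 0.726
clock: 20.07
tool_pos: [0.4132, 0.2297, 0.2246]
eef_rot: [0.707, 0.019, -0.096, -0.7]
contact_force: [0.2, -0.5, -2.4]
opening: 0.724
shift [-0.0003  0.0973  0.0032] turn/pi [ 0.0002 -0.0002 -0.0013] deg 0.24127176724546612
```

```bash
python3 -m handwheel '[[[0,0.01,0.003,0,0,-0.0013],[0,0.03,0.003,0,0,-0.0013],[0,0.05,0.003,0,0,-0.0013],[0,0.068,0.003,0,0,-0.0013],[0,0.082,0.003,0,0,-0.0013],[0,0.09,0.003,0,0,-0.0013],[0,0.095,0.003,0,0,-0.0013],[0,0.097,0.003,0,0,-0.0013],[0,0.097,0.003,0,0,-0.0013],[0,0.097,0.003,0,0,-0.0013]]]'
python3 -c "
from pts import *
go(Lp(-.125,0,.0258),-N,LY)"
python3 -m handwheel '[[[0,0.001,0,0,0,0],[0,0.002,0,0,0,0],[0,0.002,0,0,0,0]]]'
```

```text
clock: 20.9
tool_pos: [0.4029, 0.2334, 0.1292]
eef_rot: [0.706, 0.022, -0.094, -0.702]
contact_force: [-0.4, 0.6, -2.8]
opening: 0.722
shift [-0.0012  0.0056 -0.0022] turn/pi [-0.0006  0.0004  0.0008] deg 0.1909048071004331
clock: 21.15
tool_pos: [0.4023, 0.2333, 0.1269]
eef_rot: [0.706, 0.022, -0.095, -0.701]
contact_force: [-0.1, -0.0, -3.2]
opening: 0.726
```

```bash
python3 -m handwheel '[[[0,0.001,0,0,0,0],[0,0.0015,0,0,0,0],[0,0.0015,0,0,0,0]]]'
python3 -m handwheel '[[[0,0.001,0,0,0,0],[0,0.0015,0,0,0,0],[0,0.0015,0,0,0,0]]]'
python3 -c "
from pts import *
go(Lp(-.125,0,.0258),-N,LY)"
```

```text
clock: 21.4
tool_pos: [0.4019, 0.2333, 0.1252]
eef_rot: [0.706, 0.022, -0.095, -0.701]
contact_force: [-0.0, 0.7, -3.4]
opening: 0.722
clock: 21.65
tool_pos: [0.4024, 0.2334, 0.1242]
eef_rot: [0.706, 0.022, -0.094, -0.701]
contact_force: [0.1, -1.1, 2.9]
opening: 0.722
shift [-0.0013  0.0006 -0.0023] turn/pi [-0.0005  0.0005  0.0008] deg 0.1931219701122526
```

Contact again. Release, wait, back off and check.

```bash
python3 -m handwheel '[[[0,0,0,0,0,0],[0,0,0,0,0,0],[0,0,0,0,0,0],[0,0,0,0,0,0],[0,0,0,0,0,0],[0,0,0,0,0,0],[0,0,0,0,0,0],[0,0,0,0,0,0],[0,0,0,0,0,0],[0,0,0,0,0,0],[0,0,0,0,0,0],[0,0,0,0,0,0]]]' 1
python3 -m handwheel '[[[0,0,0,0,0,0],[0,0,0,0,0,0],[0,0,0,0,0,0],[0,0,0,0,0,0],[0,-0.02,0,0,0,0],[0,-0.06,0,0,0,0],[0,-0.09,0,0,0,0],[0,-0.12,0,0,0,0],[0,-0.12,0,0,0,0],[0,-0.12,-0.04,0,0,0],[0,-0.12,-0.08,0,0,0],[0,-0.12,-0.12,0,0,0]]]'
python3 -m handwheel '[[[0,0,-0.04,0,0,0],[0,0,-0.08,0,0,0],[0,0,-0.12,0,0,0],[0,0,-0.14,0,0,0],[0,0,-0.14,0,0,0]]]'
python3 - <<'E'
from pts import *
t=snapshot("top")[:,:,::-1].copy(); cv2.imwrite("pics/t6.png",t); print(boxes_of("short_carton_mid","top")[:2],boxes_of("long_carton_mid","top")[:1]); s=snapshot("side")[:,:,::-1].copy()
x=cv2.resize(t[125:285,215:305],None,fx=3,fy=3,interpolation=cv2.INTER_CUBIC); z=cv2.resize(s[140:220,225:370],None,fx=3,fy=3,interpolation=cv2.INTER_CUBIC)
o=np.zeros((600,720,3),np.uint8); o[:480,:270]=x; o[:240,275:275+435]=z; o[245:245+304,275:275+435]=cv2.resize(t[95:305,160:460],(435,304)); cv2.imwrite("pics/c6.png",o)
E
```

```text
clock: 22.65
tool_pos: [0.4019, 0.2332, 0.1238]
eef_rot: [0.706, 0.022, -0.095, -0.701]
contact_force: [0.0, -0.3, 0.5]
opening: 1.004
clock: 23.65
tool_pos: [0.4336, 0.1157, 0.2427]
eef_rot: [0.706, 0.023, -0.096, -0.701]
contact_force: [1.7, 0.3, -0.7]
opening: 1.001
clock: 24.07
tool_pos: [0.4567, -0.0275, 0.2417]
eef_rot: [0.708, 0.018, -0.092, -0.7]
contact_force: [0.1, 0.1, -0.8]
opening: 0.999
[{'bbox': [236.8, 174.4, 264.4, 211.2], 'confidence': 0.93}] [{'bbox': [230.0, 136.5, 259.2, 174.1], 'confidence': 0.82}]
```

View pics/c6.png

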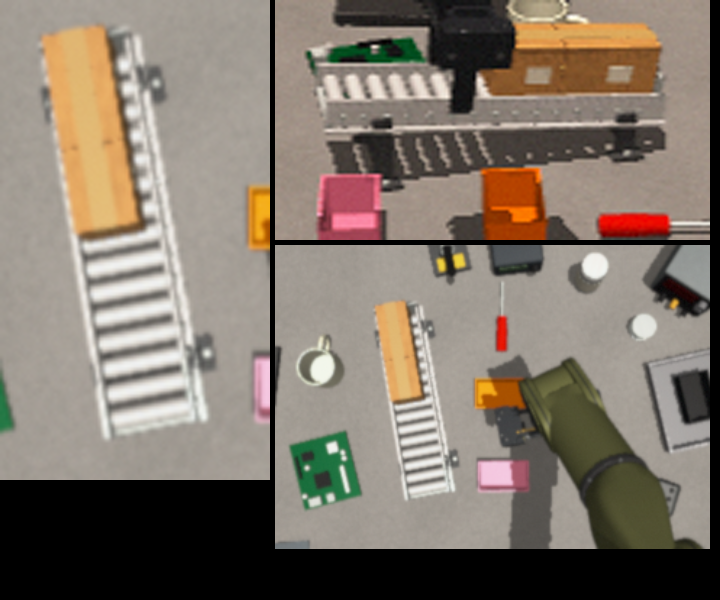

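The short carton lies flush against the long one and both are upright. I check that they are at rest, compare the bystanders with the first picture, and hand in.

```bash
python3 -m handwheel '[[[0,0,0,0,0,0],[0,0,0,0,0,0],[0,0,0,0,0,0],[0,0,0,0,0,0],[0,0,0,0,0,0],[0,0,0,0,0,0]]]'
python3 - <<'E'
from pts import *
t=snapshot("top")[:,:,::-1].astype(int); a=cv2.imread("pics/t6.png").astype(int); b=cv2.imread("pics/top0.png").astype(int)
print("lane change",np.abs(t-a)[125:285,215:290].max(), "crate", [(x["bbox"],x["confidence"]) for x in boxes_of("tray_mid","top")])
d=np.abs(t-b).max(2)
for n,(x0,y0,x1,y1) in dict(meter=(385,242,442,285),can=(362,95,392,130),spool=(403,140,425,162),driver=(310,118,324,172),board=(168,222,222,280),mug=(172,155,206,195),pink=(298,240,338,270)).items(): print(n,(d[y0:y1,x0:x1]>40).mean().round(3))
print(job.finish_job())
E
```

```text
clock: 24.77
tool_pos: [0.4569, -0.0212, 0.2427]
eef_rot: [0.706, 0.022, -0.095, -0.701]
contact_force: [0.1, -1.2, 0.6]
opening: 1.003
lane change 5 crate [([436.1, 182.2, 464.5, 219.1], 0.9), ([298.6, 183.1, 325.5, 207.2], 0.88), ([298.7, 243.7, 333.9, 263.4], 0.56)]
meter 0.575
can 0.0
spool 0.0
driver 0.0
board 0.055
mug 0.0
pink 0.33
the job is handed in; nothing more can be done
None
```

The lane is changed over and handed in at about 25 s. The empty tray stands upright in the grey crate, the long carton rests against the stop, and the short carton is flush against it. I set each carton down on the upper rollers until the wrist force showed light contact, then let go so it rolled down by itself.

**Checks that passed:** The lane looked the same in two top views about 0.6 s apart just before hand-in. The side view shows both cartons upright. The gripper was open and clear of everything. The spray can, spool, screwdriver and mug match the first picture.

**Checks that disagreed or were left open:**
- **Lane position:** my first estimate was 7.5 mm off sideways. I caught this in the wrist view and corrected it before setting down the first carton.
- **Multimeter, pink tray and board:** the final picture comparison shows changes of 58 %, 33 % and 5.5 % of the pixels. I put this down to the arm covering the meter and to shadows on the other two. All three looked unmoved in earlier unobstructed views, but I did not check the meter again without the arm in the way.
- **Cartons on the lane:** they lie against one side rail, not in the middle.

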